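# Set the disc sander's table to 30 degrees and hold the angle gauge flush on it

## Robot

A 6-joint arm with a two-finger parallel gripper is mounted at the origin on the work surface. World frame = base frame: x ahead of the robot, y to its left, z up, the work surface at z = 0. Lengths are in m, angles in rad, forces in N, time in s.
With the tool pointing down it reaches from about 0.35 to 0.725 m from the base axis. Payload 4.3 kg.
Tool frame: the origin (TCP) lies at the very end of the fingers, on their centre line; the grasp point (between the pads) lies 19 mm behind it (manip.grip_point_offset is the distance from the TCP to the grasp point, in m); z points along the fingers, y is the line along which they close (so a half turn about z gives the same grasp; the last joint's range is limited). The gripper opens to 85 mm and grips with 20 to 120 N. Pads are 22 mm wide; open, the fingers measure 114 mm over their backs; the gripper's body (76 mm by 85 mm) begins 54 mm behind the grasp point. The pads swing forward as they close: fully open they stand 13 mm farther back than shut.
Start: joints at [1.216, 0.377, 0.081, 1.274, 0, 1.46], TCP at [0.139, 0.558, 0.195] pointing down, gripper open.
Joint ranges: [-2.72, 2.72], [-0.84, 1.66], [-1.02, 1.22], [-1.77, 2.12], [-1.37, 1.28], [-3.14, 3.14]. Speed limits (rad/s): [2.57, 2.57, 3.14, 3.14, 3.14, 3.14].

## Interface

Orientations are given as a unit quaternion [w, x, y, z].
In Python, from rig import manip gives the robot as it stands.
- The arm moves only by the tool move_arm, never from a script. Its argument "increments" is a list that holds one entry, the list of rows, each a list of 7 numbers: the shift along the tool's x, y, z in units of 25 mm (1.0 is 25 mm), then the turn, a rotation vector about the tool's x, y, z in units of 6 degrees (1.0 is 6 degrees), then the opening, from 0 (shut) to 1 (fully open). In form: [[[tx, ty, tz, rx, ry, rz, claw], ...]]. A call has 1 to 20 rows; each row shifts and turns the commanded pose from where the row before left it, along the tool's axes as they then stand; what a row does not reach is not made up. A row lasts 1/8 s, in which the tool goes at most 62.5 mm and 10.7 degrees, less where a joint would pass 70% of its speed; a pose out of reach is approached as far as the arm can. A call is refused whole if a number of a shift passes 1 or a number of a turn 1, either way. A call with a gripper value outside its range is refused whole. The fingers move at their own pace and stop on an object; the grip force is fixed at half the most. Time passes only in rows, so rows that do not move let the fingers close. It gives the time, the measured TCP pose, the force, the opening and the grip force at its end, in the units of the state.
- manip.state(): the state, without advancing time (a new reading comes with each control period).
- manip.camera(name): name is "scene" or "top" or "wrist"; returns a dict with "frame" (480x640x3 uint8, red, green, blue), "range_z" (480x640 float32, m along the optical axis (not along the pixel's ray), 0 where there is no reading), "fovy" (degrees; the focal length in pixels is half the picture's height over the tangent of half this angle, whatever the lens; pixels are square), "cx", "cy" (the principal point, pixels), "k1" (the pictures are not rectified: a ray, as slopes to the right and down, at radius r is drawn at 1 + k1 r^2 times it, then the intrinsics apply), "rvec" (rotation vector, rad) and "tvec" (3), from world to camera coordinates, as OpenCV has them. Camera axes: x right, y down, z forward; pixel columns grow to the right and rows downward; lengths in m; the calibration is good to about 2 mm. A picture is of the moment at which its call begins.
- manip.close_job(): hands the job in; it is judged then, once.
The state is a dict: "clock": time; "qpos": joint angles; "qd": joint speeds; "joint_efforts": joint torques, N m; "position": TCP position; "orientation": TCP orientation; "force": force on the tool from outside, world axes, zero at the start; "ft_torque": the same for the moment, N m; "finger_gap": opening from 0.0 (shut) to 1.0 (fully open); "finger_force": force on a finger pad.
Only numpy, scipy, OpenCV 4.12 (cv2) and the standard library are available. Lean on these libraries where they do the work, as an engineer would, in place of code of your own. Each camera call takes 0.05 s, during which the arm holds its last target. There are 200 camera calls.

## Task

Push the front of the disc sander's work table down until the table slopes at 30 degrees (within 3), then pick up the digital angle gauge and hold its base flush on the sloping table, wholly on the plate and square on, its long way running straight up the slope towards the disc. Finish while still gripping the gauge and pressing it on steadily and gently, a few newtons more than its own weight; do not let go, and leave the other things on the bench where they are.

Things in the scene. Friction and masses are not known exactly. Their poses are not given: they have to be found in the camera images.
- sander: bench disc sander, fixed, switched off: grey motor and foot, red guard, brown 150 mm disc. Origin on the bench below the middle of the disc's face; the disc faces its own -x, y runs along the disc's face, z up. Disc centre at 165 mm height, guard top 251 mm. Motor and foot reach 265 mm behind the disc (+x), 100 mm to either side. It includes the tilting table in front of the disc.
- tilt_table (a joint): tilt of the sander's table, rad: 0 level, growing as the front goes down, stop 0.79; 30 degrees = 0.524. Hinge line along the sander's y at its x = -4 mm, 140 mm above the bench, in the plane of the top face. Stiff: it stays where left; about 11 to 16 N down on the front strip moves it, no spring-back; under 16 N in its middle does not move it.
- table_middle (a point): middle of the table's flat aluminium top: 140 mm (x) by 230 mm (y, along the hinge), 10 mm thick; this point is 78 mm in front of the hinge line. Axes move with the table: z normal of the top, x up the slope to the disc, y along the hinge. A slot 19 mm wide, 5 mm deep runs along y at x = -31 to -50 mm; the rest is flat.
- table_front (a point): top of the table's 20 mm wide front strip, mid-length, 138 mm in front of the hinge line, 10 mm behind the front edge; same axes as table_middle. A good place to push the table down.
- gauge: digital angle gauge: dark square block, grey-green displays, bright base; 60 mm (x) x 30 mm (y, thickness) x 60 mm (z), about 0.16 kg, standing upright on the bench. Origin at the middle of the underside (measuring base), z up. Either way round is the same. Gripped firmly across its thickness it follows the hand's tilt, it does not level itself. Not magnetic here.
- tape: yellow and black tape measure, 70 x 36 x 58 mm, standing upright; leave it alone. Origin at the middle of its underside, z up
- wax_tin: round aluminium tin with a green lid, 75 mm across, 38 mm high; leave it alone. Origin at the middle of its underside, z up
- sanding_block: cork sanding block, 110 x 65 x 36 mm; leave it alone. Origin at the middle of its underside, z up
- runner: strip of brown wood (drawer runner), 200 x 30 x 20 mm, long side along its x; leave it alone. Origin at the middle of its underside, z up
- drawer_pull: turned dark wooden drawer knob, 36 mm across, 34 mm high; leave it alone. Origin at the middle of its underside, z up
- scraper: putty knife with a wooden handle, 250 mm long, 65 mm wide blade, lying along its x; leave it alone. Origin at the middle of its underside, z up
- screwdriver: screwdriver with a red handle, 200 mm long, lying along its x; leave it alone. Origin at the middle of its underside, z up

How it is judged:
By the outcome, as a careful person would: the job done as asked, in the order asked, and still so for the second after the job is handed in, while the arm keeps its last pose, push and grip.
It also fails if it takes over 58 s, if anything falls off the work surface, if the arm or the gripper's body presses on something with over 40 N, if the wrist force passes 120 N, or if a joint passes its speed limit or range.

## Working session

There is one attempt and no reset: what is moved stays moved. The work goes in short steps, Python scripts to look and compute and a tool call to move; the robot and the scene stay as the last step left them, time stands still between calls to the robot, and variables do not carry over. Pictures are saved under pics/ and viewed, at most 10 in all, crops included, and the job is handed in when it is done.

Besides the shell and the picture viewer there is one more tool, called after ">>>" as name(argument=value, ...), one argument or row to a line, values as JSON. move_arm: Moves the arm, as the interface text tells. Its arguments: {"type":"object","properties":{"increments":{"type":"array","items":{"type":"array","items":{"type":"array","items":{"type":"number"}}}}},"required":["increments"]}

```bash
ls; mkdir -p pics
cat > h.py <<'E'
import numpy as np, cv2
from scipy.spatial.transform import Rotation as R
from rig import manip
def shot(n):
    c=manip.camera(n); c['f']=240/np.tan(np.radians(c['fovy'])/2)
    c['Rm']=R.from_rotvec(np.ravel(c['rvec'])).as_matrix(); c['t']=np.ravel(c['tvec']); return c
def slopes(c,u,v):
    K=np.array([[c['f'],0,c['cx']],[0,c['f'],c['cy']],[0,0,1.]])
    x=(np.asarray(u,float)-c['cx'])/c['f'];y=(np.asarray(v,float)-c['cy'])/c['f'];a,b=x,y
    for _ in range(20):
        s=1+c['k1']*(a*a+b*b);a,b=x/s,y/s
    return np.stack([a,b,np.ones_like(a)],-1)
def cloud(c):
    v,u=np.mgrid[0:480,0:640]
    P=slopes(c,u,v)*c['range_z'][...,None]
    W=(P-c['t'])@c['Rm']; W[c['range_z']<=0]=np.nan
    return W
def save(c,n): cv2.imwrite('pics/'+n,c['frame'][...,::-1])
E
python3 - <<'E'
from h import *
s=manip.state();print({k:np.round(v,3) for k,v in s.items()},manip.grip_point_offset)
for n in('scene','top'):
    c=shot(n);save(c,n+'0.png');print(n,c['fovy'],c['k1'],-c['Rm'].T@c['t'],c['Rm'][2]);np.save(n+'0.npy',cloud(c))
E
```

```text
pics
{'clock': np.float64(0.0), 'qpos': array([ 1.216,  0.378,  0.08 ,  1.274, -0.   ,  1.461]), 'qd': array([-0.001, -0.001,  0.   ,  0.001,  0.002, -0.001]), 'joint_efforts': array([-0.0000e+00, -4.6360e+01,  2.6988e+01,  2.1000e-02, -0.0000e+00,
        0.0000e+00]), 'position': array([0.139, 0.557, 0.194]), 'orientation': array([-0.   ,  0.122,  0.993, -0.001]), 'force': array([-0.118, -0.311, -0.65 ]), 'ft_torque': array([0.019, 0.044, 0.011]), 'finger_force': np.float64(0.0), 'finger_gap': np.float64(1.003)} 0.0187
scene 51.9377562812443 -0.01991186332067593 [1.34454651 0.09583628 0.67315247] [-0.7942927  -0.23011834 -0.56226743]
top 46.12172807734596 -0.11341156204533007 [ 0.37179442 -0.15693963  1.49876173] [ 0.12328993 -0.00320159 -0.99236553]
```

View pics/scene0.png

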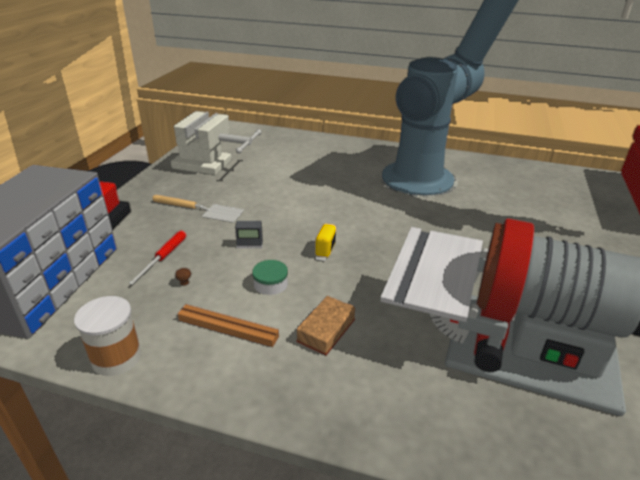

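View pics/top0.png

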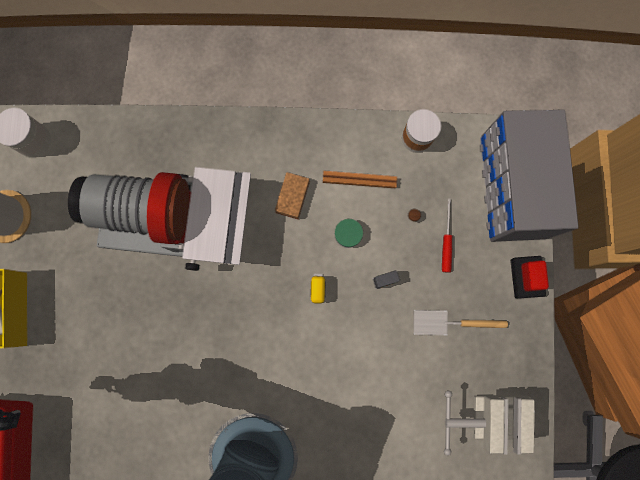

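The top view shows the table quad around (184–249, 168–264), with the disc on its left and the slot at column ~235. The gauge is at (391,279), between the tape (318,289) and the scraper (430,322). In the scene view the gauge is at (249,233).

Run:
```python
from h import *
for n,(u0,u1,v0,v1),(gu0,gu1,gv0,gv1) in(('top',(170,265,155,275),(368,416,262,295)),('scene',(375,500,220,325),(225,275,210,255))):
    W=np.load(n+'0.npy');im=cv2.imread(f'pics/{n}0.png')
    P=W[v0:v1,u0:u1].reshape(-1,3);C=im[v0:v1,u0:u1].reshape(-1,3)
    m=(abs(P[:,2]-.139)<.008)&(C.min(1)>60)&(C.max(1).astype(int)-C.min(1)<50);P=P[m]
    A=np.c_[P[:,:2],np.ones(len(P))];k=np.linalg.lstsq(A,P[:,2],rcond=None)[0]
    r=cv2.minAreaRect(P[:,:2].astype(np.float32));print(n,'table',len(P),k,r,'\n',cv2.boxPoints(r))
    G=W[gv0:gv1,gu0:gu1].reshape(-1,3)
    T=G[(G[:,2]>.05)&(G[:,2]<.075)]
    print('gauge topz',len(T),np.median(T[:,2]),cv2.minAreaRect(T[:,:2].astype(np.float32)))
    G=G[G[:,2]>.012];print('all',cv2.minAreaRect(G[:,:2].astype(np.float32)),G[:,2].max())
    # bench check
    B=W[300:330,330:390].reshape(-1,3) if n=='top' else W[300:330,130:160].reshape(-1,3);print('bench z',np.median(B[:,2]))
```

```text
top table 4821 [0.001552   0.02516886 0.13358197] ((0.6138252019882202, 0.1024712547659874), (0.1547490656375885, 0.23161505162715912), 85.81915283203125) 
 [[0.49268487 0.03374555]
 [0.7236836  0.0168597 ]
 [0.73496556 0.17119697]
 [0.5039668  0.18808281]]
gauge topz 275 0.059137337796053596 ((0.4727989137172699, -0.3361024558544159), (0.03086094558238983, 0.06012798473238945), 18.41599464416504)
all ((0.4727456569671631, -0.33594241738319397), (0.03086094558238983, 0.060465313494205475), 18.41599464416504) 0.0671817253751904
bench z nan
scene table 5871 [0.00666454 0.03026973 0.12871935] ((0.6126258969306946, 0.10407550632953644), (0.15494979918003082, 0.23489193618297577), 86.19010162353516) 
 [[0.49029154 0.03457568]
 [0.7246644  0.01896798]
 [0.73496026 0.17357534]
 [0.5005874  0.18918303]]
gauge topz 240 0.05631029642235588 ((0.475713312625885, -0.33337146043777466), (0.03322640806436539, 0.06055288016796112), 19.1202449798584)
all ((0.4765540659427643, -0.333079993724823), (0.03500606119632721, 0.06055288016796112), 19.120243072509766) 0.0604533405117934
bench z nan
```

>>> move_arm(
  increments=[
    [[-0.81, -0.94, -0.1, 0, 0, 0, 0], [-0.81, -0.94, -0.1, 0, 0, 0, 0], [-0.81, -0.94, -0.1, 0, 0, 0, 0], [-0.81, -0.94, -0.1, 0, 0, 0, 0], [-0.81, -0.94, -0.1, 0, 0, 0, 0], [-0.81, -0.94, -0.1, 0, 0, 0, 0], [-0.81, -0.94, -0.1, 0, 0, 0, 0], [-0.81, -0.94, -0.1, 0, 0, 0, 0], [-0.81, -0.94, -0.1, 0, 0, 0, 0], [-0.81, -0.94, -0.1, 0, 0, 0, 0], [-0.81, -0.94, -0.1, 0, 0, 0, 0], [-0.81, -0.94, -0.1, 0, 0, 0, 0], [-0.81, -0.94, -0.1, 0, 0, 0, 0], [-0.81, -0.94, -0.1, 0, 0, 0, 0], [-0.81, -0.94, -0.1, 0, 0, 0, 0], [-0.81, -0.94, -0.1, 0, 0, 0, 0], [-0.81, -0.94, -0.1, 0, 0, 0, 0], [-0.81, -0.94, -0.1, 0, 0, 0, 0]],
  ],
)

```text
clock: 2.35
position: [0.3905, 0.0582, 0.2395]
orientation: [-0.0, 0.122, 0.993, 0.0]
force: [0.8, 0.4, -0.3]
finger_gap: 0.003
finger_force: 0.0
```

>>> move_arm(
  increments=[
    [[0, 0, 0, 0, 0, 0.96, 0], [0, 0, 0, 0, 0, 0.96, 0], [0, 0, 0, 0, 0, 0.96, 0], [0, 0, 0, 0, 0, 0.96, 0], [0, 0, 0, 0, 0, 0.96, 0], [0, 0, 0, 0, 0, 0.96, 0], [0, 0, 0, 0, 0, 0.96, 0], [0, 0, 0, 0, 0, 0.96, 0], [0, 0, 0, 0, 0, 0.96, 0], [0, 0, 0, 0, 0, 0.96, 0], [0, 0, 0, 0, 0, 0.96, 0], [0, 0, 0, 0, 0, 0.96, 0], [0, 0, 0, 0, 0, 0.96, 0], [0, 0, 0, 0, 0, 0.96, 0]],
  ],
)

```text
clock: 4.1
position: [0.39, 0.0592, 0.2394]
orientation: [-0.0, 0.736, 0.677, -0.0]
force: [-0.1, 0.3, -0.6]
finger_gap: -0.002
finger_force: 0.0
```

```bash
cat >> h.py <<'E'
FR=lambda s:R.from_quat(np.roll(s['orientation'],-1)).as_matrix()
HINGE=np.array([.6188,.1738,.140]); SX=np.array([.0725,.9974,0]); SY=np.array([-.9974,.0725,0])
def go(target,axes=None):
    """needed shift (25 mm units) and turn (6 deg units) in current tool axes"""
    s=manip.state();T=FR(s);print('pos',np.round(s['position'],4),'shift',np.round(T.T@(np.asarray(target)-s['position'])/.025,2),end=' ')
    if axes is not None: print('turn',np.round(np.degrees(R.from_matrix(T.T@axes).as_rotvec())/6,2),end=' ')
    print('F',np.round(s['force'],1),'q',np.round(s['qpos'],2))
def slope_axes(th):
    x=SX*np.cos(th)+np.array([0,0,np.sin(th)]);y=-SY;return np.c_[x,y,np.cross(x,y)]
def on_table(d,th,h=0,along=0):
    A=slope_axes(th);return HINGE-d*A[:,0]-h*A[:,2]+along*SY
E
python3 - <<'E'
from h import *
go(on_table(.139,0.03,.03),slope_axes(0.03)); print(on_table(.139,.03))
E
```

```text
pos [0.39   0.0592 0.2394] shift [-0.25  8.8   2.94] turn [-0.01  0.29 -0.12] F [-0.1  0.3 -0.6] q [-0.01  0.   -0.27  1.3   0.    1.64]
[0.60872703 0.03522378 0.13583063]
```

>>> move_arm(
  increments=[
    [[-0.03, 0.88, 0.2, 0, 0.03, -0.01, 0], [-0.03, 0.88, 0.2, 0, 0.03, -0.01, 0], [-0.03, 0.88, 0.2, 0, 0.03, -0.01, 0], [-0.03, 0.88, 0.2, 0, 0.03, -0.01, 0], [-0.03, 0.88, 0.2, 0, 0.03, -0.01, 0], [-0.03, 0.88, 0.2, 0, 0.03, -0.01, 0], [-0.03, 0.88, 0.2, 0, 0.03, -0.01, 0], [-0.03, 0.88, 0.2, 0, 0.03, -0.01, 0], [-0.03, 0.88, 0.2, 0, 0.03, -0.01, 0], [-0.03, 0.88, 0.2, 0, 0.03, -0.01, 0], [0, 0, 0.4, 0, 0, 0, 0], [0, 0, 0.4, 0, 0, 0, 0], [0, 0, 0.2, 0, 0, 0, 0], [0, 0, 0, 0, 0, 0, 0]],
  ],
)

```text
clock: 5.85
position: [0.6083, 0.0365, 0.1644]
orientation: [-0.011, 0.732, 0.682, 0.011]
force: [0.1, 0.4, 0.8]
finger_gap: 0.0
finger_force: 0.0
```

Run:
```python
from h import *
go(on_table(.139,0.03,0),slope_axes(0.03))
c=shot('scene');save(c,'scene1.png')
cv2.imwrite('pics/s1c.png',cv2.resize(c['frame'][180:360,340:540,::-1],None,fx=3,fy=3,interpolation=3))
```

```text
pos [0.6083 0.0365 0.1644] shift [-0.09  0.02  1.14] turn [-0.01 -0.01  0.02] F [0.1 0.4 0.8] q [-0.06  0.46  0.12  1.24  0.03  1.58]
```

View pics/s1c.png

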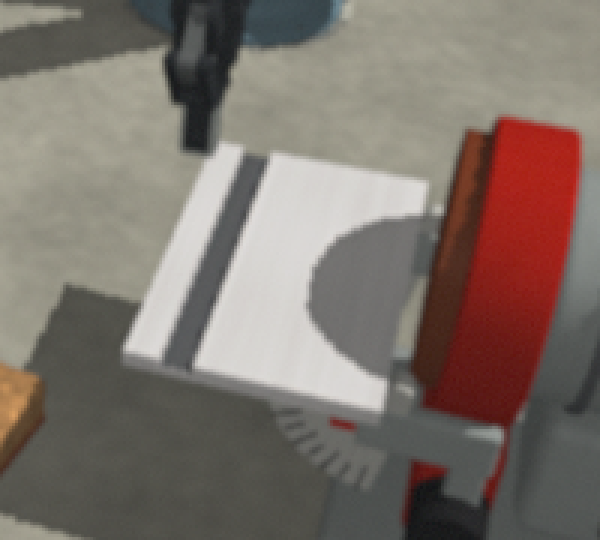

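```bash
cat >> h.py <<'E'
def proj(c,P):
    q=(np.atleast_2d(P)@c['Rm'].T+c['t']);x=q[:,0]/q[:,2];y=q[:,1]/q[:,2];s=1+c['k1']*(x*x+y*y)
    return np.c_[x*s*c['f']+c['cx'],y*s*c['f']+c['cy']]
E
python3 - <<'E'
from h import *
c=shot('scene');W=cloud(c)
A=np.array([manip.state()['position'],on_table(.139,.03),on_table(.148,.03,0,.115),on_table(.148,.03,0,-.115),on_table(.008,.03,0,.115)])
print(np.round((proj(c,A)-[340,180])*3))
for u,v in((200,140),(210,80),(217,145),(127,350),(155,310),(425,185),(380,405)): print((u,v),np.round(W[180+v//3,340+u//3],4))
E
```

```text
[[191. 198.]
 [184. 237.]
 [210. 139.]
 [120. 349.]
 [425. 178.]]
(200, 140) [0.6196 0.0368 0.2145]
(210, 80) [0.6579 0.042  0.2769]
(217, 145) [0.6082 0.0466 0.2053]
(127, 350) [0.7217 0.0211 0.1365]
(155, 310) [0.6802 0.0291 0.1336]
(425, 185) [0.5071 0.1735 0.138 ]
(380, 405) [0.7294 0.1568 0.1391]
```

Run:
```python
from h import *
c=shot('scene');W=cloud(c)
for v in range(220,262,3): print(v,[tuple(np.round(W[v,u],3)) for u in (401,404,408)],c['frame'][v,404])
```

```text
220 [(np.float64(0.622), np.float64(0.027), np.float64(0.226)), (np.float64(0.621), np.float64(0.032), np.float64(0.227)), (np.float64(0.621), np.float64(0.039), np.float64(0.228))] [33 35 36]
223 [(np.float64(0.621), np.float64(0.028), np.float64(0.22)), (np.float64(0.624), np.float64(0.033), np.float64(0.222)), (np.float64(0.622), np.float64(0.04), np.float64(0.223))] [34 34 36]
226 [(np.float64(0.622), np.float64(0.029), np.float64(0.214)), (np.float64(0.617), np.float64(0.033), np.float64(0.212)), (np.float64(0.621), np.float64(0.04), np.float64(0.216))] [31 33 34]
229 [(np.float64(0.62), np.float64(0.029), np.float64(0.207)), (np.float64(0.62), np.float64(0.034), np.float64(0.208)), (np.float64(0.622), np.float64(0.041), np.float64(0.211))] [56 58 57]
232 [(np.float64(0.305), np.float64(0.001), np.float64(-0.004)), (np.float64(0.304), np.float64(0.008), np.float64(-0.003)), (np.float64(0.616), np.float64(0.041), np.float64(0.201))] [144 142 130]
235 [(np.float64(0.317), np.float64(0.003), np.float64(-0.005)), (np.float64(0.316), np.float64(0.01), np.float64(-0.004)), (np.float64
[... 931 characters left out ...]
, np.float64(0.035), np.float64(0.132)), (np.float64(0.573), np.float64(0.043), np.float64(0.133))] [217 215 213]
253 [(np.float64(0.586), np.float64(0.031), np.float64(0.132)), (np.float64(0.586), np.float64(0.037), np.float64(0.134)), (np.float64(0.586), np.float64(0.044), np.float64(0.135))] [218 216 213]
256 [(np.float64(0.596), np.float64(0.033), np.float64(0.133)), (np.float64(0.595), np.float64(0.038), np.float64(0.133)), (np.float64(0.592), np.float64(0.045), np.float64(0.133))] [219 217 214]
259 [(np.float64(0.607), np.float64(0.035), np.float64(0.134)), (np.float64(0.608), np.float64(0.04), np.float64(0.136)), (np.float64(0.603), np.float64(0.047), np.float64(0.134))] [219 216 213]
```

>>> move_arm(
  increments=[
    [[-0.03, 0, 0.3, 0, 0, 0, 0], [-0.03, 0, 0.3, 0, 0, 0, 0], [-0.03, 0, 0.3, 0, 0, 0, 0], [0, 0, 0.08, 0, 0, 0, 0], [0, 0, 0.08, 0, 0, 0, 0], [0, 0, 0.08, 0, 0, 0, 0], [0, 0, 0.08, 0, 0, 0, 0], [0, 0, 0, 0, 0, 0, 0]],
  ],
)

```text
clock: 7.0
position: [0.6092, 0.0351, 0.1341]
orientation: [-0.011, 0.732, 0.682, 0.012]
force: [0.7, 0.3, -0.3]
finger_gap: 0.003
finger_force: 0.0
```

>>> move_arm(
  increments=[
    [[0, 0, 0.1, 0, 0, 0, 0], [0, 0, 0.1, 0, 0, 0, 0], [0, 0, 0.1, 0, 0, 0, 0], [0, 0, 0.1, 0, 0, 0, 0], [0, 0, 0, 0, 0, 0, 0]],
  ],
)

```text
clock: 7.62
position: [0.6091, 0.0354, 0.1239]
orientation: [-0.011, 0.732, 0.682, 0.011]
force: [-0.7, -0.4, 0.3]
finger_gap: -0.002
finger_force: 0.0
```

Run:
```python
from h import *
c=shot('scene');print(np.round((proj(c,manip.state()['position'])-[340,180])*3))
a=cv2.resize(c['frame'][180:340,360:480,::-1],None,fx=3,fy=3,interpolation=3)
t=shot('top');print(np.round(proj(t,manip.state()['position'])-[150,130]))
b=cv2.resize(t['frame'][130:290,150:280,::-1],None,fx=3,fy=3,interpolation=3)
cv2.imwrite('pics/s2.png',np.hstack([a,b]))
```

```text
[[182. 253.]]
[[92. 88.]]
```

View pics/s2.png

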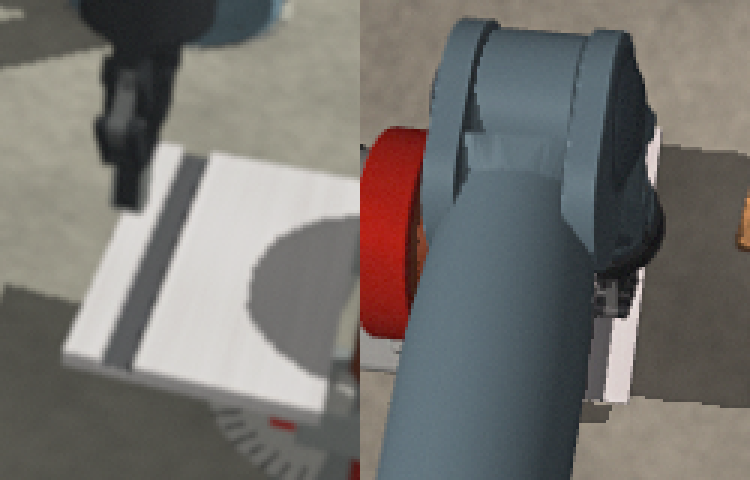

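The fingertip shows about 35 mm higher than the reported TCP: the visible tip is near row 208 in the crop and the projection falls at row 253. xy agrees. I'll find contact by touch and calibrate from that.

>>> move_arm(
  increments=[
    [[0, 0, 0.2, 0, 0, 0, 0], [0, 0, 0.2, 0, 0, 0, 0], [0, 0, 0.2, 0, 0, 0, 0], [0, 0, 0.08, 0, 0, 0, 0], [0, 0, 0.08, 0, 0, 0, 0], [0, 0, 0, 0, 0, 0, 0]],
  ],
)

```text
clock: 8.48
position: [0.6093, 0.0359, 0.1051]
orientation: [-0.011, 0.732, 0.681, 0.012]
force: [-1.3, 0.2, -0.1]
finger_gap: 0.0
finger_force: 0.0
```

>>> move_arm(
  increments=[
    [[0, 0, 0.08, 0, 0, 0, 0], [0, 0, 0.08, 0, 0, 0, 0], [0, 0, 0, 0, 0, 0, 0]],
  ],
)

```text
clock: 8.85
position: [0.6092, 0.0361, 0.101]
orientation: [-0.011, 0.732, 0.681, 0.011]
force: [0.2, -0.7, 0.6]
finger_gap: 0.0
finger_force: 0.0
```

>>> move_arm(
  increments=[
    [[0, 0, 0.08, 0, 0, 0, 0], [0, 0, 0.08, 0, 0, 0, 0], [0, 0, 0, 0, 0, 0, 0]],
  ],
)

```text
clock: 9.22
position: [0.6095, 0.0361, 0.0989]
orientation: [-0.01, 0.732, 0.682, 0.012]
force: [-3.0, -0.5, 8.5]
finger_gap: 0.002
finger_force: 4.4
```

>>> move_arm(
  increments=[
    [[0.04, 0, 0.144, 0, 0.25, 0, 0], [0.04, 0, 0.144, 0, 0.25, 0, 0], [0.04, 0, 0.144, 0, 0.25, 0, 0], [0.04, 0, 0.144, 0, 0.25, 0, 0], [0.04, 0, 0.144, 0, 0.25, 0, 0], [0.04, 0, 0.144, 0, 0.25, 0, 0], [0, 0, 0, 0, 0, 0, 0]],
  ],
)

```text
clock: 10.1
position: [0.6102, 0.0442, 0.0778]
orientation: [-0.064, 0.729, 0.678, 0.07]
force: [-2.7, -0.7, 8.3]
finger_gap: -0.001
finger_force: 4.0
```

```bash
cat >> h.py <<'E'
def tilt(n='scene'):
    c=shot(n);W=cloud(c);D=W-HINGE;x=D@SX;y=D@SY;z=D[...,2]
    C=c['frame'].astype(int)
    m=(abs(y)<.11)&(x<-.015)&(x>-.15)&(z<.02)&(z>-.12)&(C.min(2)>150)&(C.max(2)-C.min(2)<30)&(np.hypot(x,z)>.0)
    for _ in range(4):
        A=np.c_[x[m],y[m],np.ones(m.sum())];k=np.linalg.lstsq(A,z[m],rcond=None)[0]
        m&=abs(x*k[0]+y*k[1]+k[2]-z)<.005
    print(n,m.sum(),'tilt deg',np.degrees(np.arctan(k[0])),'roll',np.degrees(k[1]),'z at hinge',k[2],'front',np.sort(np.hypot(x[m],z[m]))[-20])
    return c,W
E
python3 - <<'E'
from h import *
tilt();tilt('top');go([.6,0,.1])
E
```

```text
scene 3213 tilt deg 11.016707497327449 roll -0.6237401618768879 z at hinge -0.002300634159236736 front 0.14645338569268873
top 152 tilt deg 2.6221806206935097 roll 0.501365355583125 z at hinge -0.004382506493760794 front 0.03640414619375683
pos [0.6102 0.0441 0.0778] shift [-1.59 -0.28 -1.21] F [-2.3 -0.7  8.6] q [-0.14  0.5  -0.05  1.03  0.19  1.5 ]
```

>>> move_arm(
  increments=[
    [[0.04, 0, 0.144, 0, 0.25, 0, 0], [0.04, 0, 0.144, 0, 0.25, 0, 0], [0.04, 0, 0.144, 0, 0.25, 0, 0], [0.04, 0, 0.144, 0, 0.25, 0, 0], [0.04, 0, 0.144, 0, 0.25, 0, 0], [0.04, 0, 0.144, 0, 0.25, 0, 0], [0.04, 0, 0.144, 0, 0.25, 0, 0], [0.04, 0, 0.144, 0, 0.25, 0, 0], [0.04, 0, 0.144, 0, 0.25, 0, 0], [0.04, 0, 0.144, 0, 0.25, 0, 0], [0.04, 0, 0.144, 0, 0.25, 0, 0], [0.04, 0, 0.144, 0, 0.25, 0, 0], [0, 0, 0, 0, 0, 0, 0]],
  ],
)

```text
clock: 11.82
position: [0.6121, 0.0693, 0.0409]
orientation: [-0.17, 0.709, 0.66, 0.183]
force: [-3.2, -1.2, 8.6]
finger_gap: -0.001
finger_force: 3.9
```

Run:
```python
from h import *
tilt();T=FR(manip.state());print('tool tilt',np.degrees(np.arcsin(T[2,0])));tip=manip.state()['position']-.0355*T[:,2];d=tip-HINGE;print('tip tilt',np.degrees(np.arctan2(-d[2],-d@SX)),np.hypot(d[2],d@SX))
```

```text
scene 1928 tilt deg 28.675296801876666 roll -0.6147048831141717 z at hinge -0.002828580557858085 front 0.14624597091581043
tool tilt 28.858785219096227
tip tilt 29.181076503541654 0.13954627241191384
```

>>> move_arm(
  increments=[
    [[0.02, 0, 0.1, 0, 0.16, 0, 0], [0, 0, 0, 0, 0, 0, 0], [0, 0, -0.3, 0, 0, 0, 0], [0, 0, -0.8, 0, 0, 0, 0], [0, 0, -1, 0, 0, 0, 0], [0, 0, -1, 0, 0, 0, 0], [0, 0, -1, 0, 0, 0, 1], [0, 0, -1, 0, 0, 0, 1], [0, 0, -1, 0, 0, 0, 1], [0, 0, 0, 0, 0, 0, 1]],
  ],
)

```text
clock: 13.12
position: [0.608, -0.0058, 0.1715]
orientation: [-0.173, 0.707, 0.659, 0.189]
force: [-0.3, 0.7, -0.9]
finger_gap: 0.847
finger_force: 0.0
```

Run:
```python
from h import *
c,W=tilt();tilt('top')
a=np.radians(18.6);y=np.array([np.cos(a),np.sin(a),0]);z=np.array([0,0,-1.]);A=np.c_[np.cross(y,z),y,z]
go([.474,-.335,.16],A)
# scene tape/block extents for clearance
```

```text
scene 1886 tilt deg 29.485588271344163 roll -0.6168555195759425 z at hinge -0.0030840458166307037 front 0.14645774133658093
top 1611 tilt deg 29.376816900786153 roll -0.20581896658472543 z at hinge -0.0018587622565228597 front 0.14681658134378792
pos [ 0.6065 -0.0043  0.1694] shift [-11.97  -4.35  -6.41] turn [ 0.98 -4.89 -3.69] F [ 0.2  0.4 -0.5] q [-0.39  0.55  0.16  1.36  0.49  1.21]
```

>>> move_arm(
  increments=[
    [[0, 0, -0.5, 0, -0.97, 0, 1], [0, 0, -0.5, 0, -0.97, 0, 1], [0, 0, -0.3, 0, -0.97, 0, 1], [0, 0, 0, 0, -0.97, 0, 1], [0, 0, 0, 0, -0.97, 0, 1], [0, 0, 0, 0, 0, -0.95, 1], [0, 0, 0, 0, 0, -0.95, 1], [0, 0, 0, 0, 0, -0.95, 1], [0, 0, 0, 0, 0, -0.95, 1], [0, 0, 0, 0, 0, 0, 1]],
  ],
)

```text
clock: 14.48
position: [0.6047, -0.0172, 0.1979]
orientation: [-0.004, 0.583, 0.813, 0.005]
force: [-1.2, -0.1, 0.0]
finger_gap: 1.002
finger_force: 0.0
```

Run:
```python
from h import *
a=np.radians(18.6);y=np.array([np.cos(a),np.sin(a),0]);z=np.array([0,0,-1.]);A=np.c_[np.cross(y,z),y,z]
go([.474,-.335,.16],A)
```

```text
pos [ 0.6047 -0.0172  0.1979] shift [-10.38  -9.03   1.37] turn [ 0.03 -0.11  0.02] F [-1.2 -0.1  0. ] q [-0.14  0.44  0.19  1.32  0.01  1.1 ]
```

>>> move_arm(
  increments=[
    [[-0.86, -0.75, 0.08, 0, -0.01, 0, 1], [-0.86, -0.75, 0.08, 0, -0.01, 0, 1], [-0.86, -0.75, 0.08, 0, -0.01, 0, 1], [-0.86, -0.75, 0.08, 0, -0.01, 0, 1], [-0.86, -0.75, 0.08, 0, -0.01, 0, 1], [-0.86, -0.75, 0.08, 0, -0.01, 0, 1], [-0.86, -0.75, 0.08, 0, -0.01, 0, 1], [-0.86, -0.75, 0.08, 0, -0.01, 0, 1], [-0.86, -0.75, 0.08, 0, -0.01, 0, 1], [-0.86, -0.75, 0.08, 0, -0.01, 0, 1], [-0.86, -0.75, 0.08, 0, -0.01, 0, 1], [-0.86, -0.75, 0.08, 0, -0.01, 0, 1], [0, 0, 0, 0, 0, 0, 1]],
  ],
)

```text
clock: 16.1
position: [0.4744, -0.3352, 0.172]
orientation: [0.001, 0.584, 0.812, 0.001]
force: [0.4, -0.1, 0.1]
finger_gap: 1.002
finger_force: 0.0
```

Run:
```python
from h import *
go([.474,-.335,.06])
c=shot('scene');w=shot('wrist');W=cloud(w)
m=(W[...,2]>.045)&(W[...,2]<.075)&(abs(W[...,0]-.474)<.06)&(abs(W[...,1]+.335)<.06)
P=W[m];print(len(P));
if len(P)>20: print(np.median(P[:,2]),cv2.minAreaRect(P[:,:2].astype(np.float32)))
a=cv2.resize(c['frame'][150:300,180:330,::-1],(450,450),interpolation=3)
b=cv2.resize(w['frame'][...,::-1],(600,450))[:,:350]
b=cv2.resize(w['frame'][...,::-1],(350,262));b=cv2.copyMakeBorder(b,0,188,0,0,0)
cv2.imwrite('pics/g.png',np.hstack([a,b]))
```

```text
pos [ 0.4744 -0.3352  0.172 ] shift [ 0.02 -0.03  4.48] F [ 0.4 -0.1  0.1] q [-0.73  0.39  0.05  1.22  0.    0.52]
3316
0.058713618213128184 ((0.4720092713832855, -0.3342588543891907), (0.030596846714615822, 0.0598866231739521), 19.6981258392334)
```

View pics/g.png

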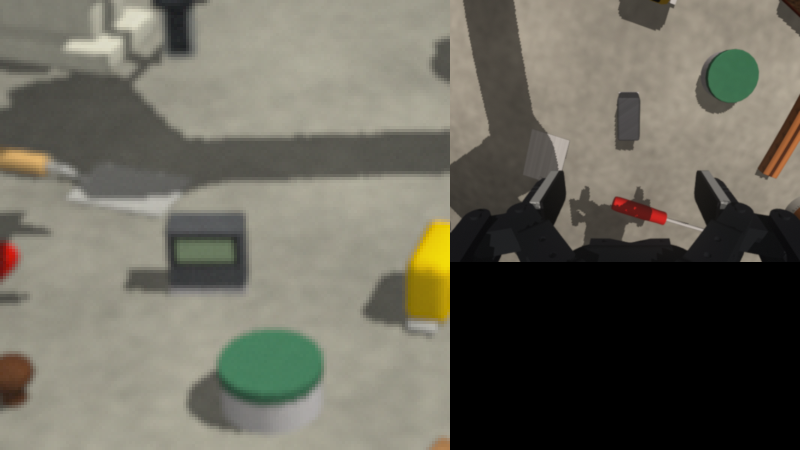

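>>> move_arm(
  increments=[
    [[0.05, -0.05, 0.8, 0, 0, -0.08, 1], [0, 0, 0.8, 0, 0, 0, 1], [0, 0, 0.8, 0, 0, 0, 1], [0, 0, 0.8, 0, 0, 0, 1], [0, 0, 0.8, 0, 0, 0, 1], [0, 0, 0.8, 0, 0, 0, 1], [0, 0, 0.8, 0, 0, 0, 1], [0, 0, 0.4, 0, 0, 0, 1], [0, 0, 0.4, 0, 0, 0, 1], [0, 0, 0.4, 0, 0, 0, 1], [0, 0, 0.4, 0, 0, 0, 1], [0, 0, 0, 0, 0, 0, 1]],
  ],
)

```text
clock: 17.7
position: [0.474, -0.3332, -0.0078]
orientation: [0.001, 0.579, 0.815, 0.001]
force: [-0.9, -0.3, -0.2]
finger_gap: 0.998
finger_force: 0.0
```

Run:
```python
from h import *
go([.4725,-.3345,-.018])
c=shot('scene')
a=cv2.resize(c['frame'][150:300,170:330,::-1],(640,600),interpolation=3)
cv2.imwrite('pics/g2.png',a)
```

```text
pos [ 0.474  -0.3332 -0.0078] shift [-0.03 -0.08  0.41] F [-0.9 -0.3 -0.2] q [-0.72  0.52 -0.25  0.8   0.    0.51]
```

View pics/g2.png

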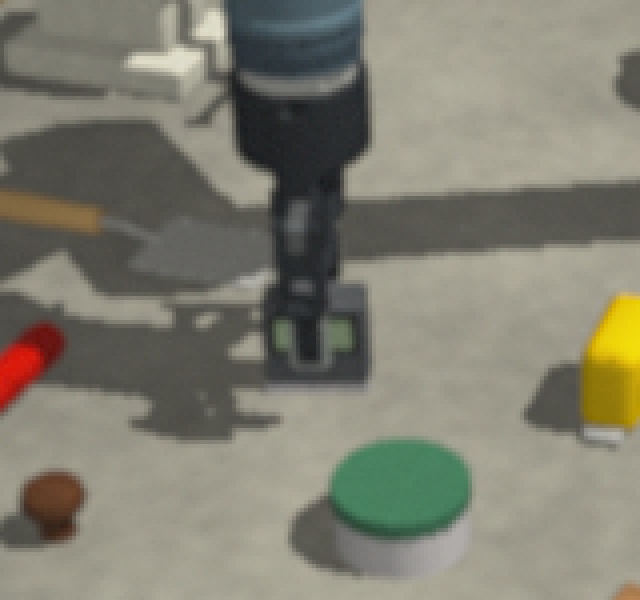

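The near finger stands in front of the gauge's display, with its tip at row 368 and the gauge base at row 388. I'll go slightly lower and close.

>>> move_arm(
  increments=[
    [[0, -0.05, 0.25, 0, 0, 0, 1], [0, 0, 0, 0, 0, 0, 0], [0, 0, 0, 0, 0, 0, 0], [0, 0, 0, 0, 0, 0, 0], [0, 0, 0, 0, 0, 0, 0], [0, 0, 0, 0, 0, 0, 0], [0, 0, 0, 0, 0, 0, 0], [0, 0, 0, 0, 0, 0, 0]],
  ],
)

```text
clock: 18.75
position: [0.4739, -0.3344, -0.0128]
orientation: [0.003, 0.579, 0.815, 0.001]
force: [-1.0, -0.5, 4.6]
finger_gap: 0.348
finger_force: 59.6
```

>>> move_arm(
  increments=[
    [[0, 0, -0.2, 0, 0, 0, 0], [0, 0, -0.6, 0, 0, 0, 0], [0, 0, -1, 0, 0, 0, 0], [0, 0, -1, 0, 0, 0, 0], [0, 0, -1, 0, 0, 0, 0], [0, 0, -1, 0, 0, 0, 0], [0, 0, -1, 0, 0, 0, 0], [0, 0, -1, 0, 0, 0, 0], [0, 0, -1, 0, 0, 0, 0], [0, 0, 0, 0, 0, 0, 0]],
  ],
)

```text
clock: 20.0
position: [0.4737, -0.335, 0.1844]
orientation: [0.004, 0.579, 0.815, 0.001]
force: [0.2, -0.1, -2.3]
finger_gap: 0.345
finger_force: 59.1
```

Run:
```python
from h import *
th=np.radians(29.4);A=slope_axes(th)
t=on_table(.068,th,.06-.0128);print(t)
go(t,A); go(t-[0,.06,-.02],slope_axes(0))
```

```text
[0.61282504 0.09160108 0.14774243]
pos [ 0.4737 -0.335   0.1844] shift [14.29 10.86  1.46] turn [-0.92  4.87  3.83] F [ 0.2 -0.1 -2.3] q [-0.73  0.38  0.06  1.24  0.    0.51]
pos [ 0.4737 -0.335   0.1844] shift [12.02 10.08  0.66] turn [0.08 0.04 3.9 ] F [ 0.2 -0.1 -2.3] q [-0.73  0.38  0.06  1.24  0.    0.51]
```

>>> move_arm(
  increments=[
    [[0.86, 0.72, 0, 0, 0, 0, 0], [0.86, 0.72, 0, 0, 0, 0, 0], [0.86, 0.72, 0, 0, 0, 0, 0], [0.86, 0.72, 0, 0, 0, 0, 0], [0.86, 0.72, 0, 0, 0, 0, 0], [0.86, 0.72, 0, 0, 0, 0, 0], [0.86, 0.72, 0, 0, 0, 0, 0], [0.86, 0.72, 0, 0, 0, 0, 0], [0.86, 0.72, 0, 0, 0, 0, 0], [0.86, 0.72, 0, 0, 0, 0, 0], [0.86, 0.72, 0, 0, 0, 0, 0], [0.86, 0.72, 0, 0, 0, 0, 0], [0.86, 0.72, 0, 0, 0, 0, 0], [0.86, 0.72, 0, 0, 0, 0, 0], [0, 0, 0, 0, 0, 0.97, 0], [0, 0, 0, 0, 0, 0.97, 0], [0, 0, 0, 0, 0, 0.97, 0], [0, 0, 0, 0, 0, 0.97, 0], [0, 0, 0, 0, 0, 0, 0]],
  ],
)

```text
clock: 22.38
position: [0.6106, 0.0332, 0.1811]
orientation: [0.001, 0.731, 0.682, 0.001]
force: [0.1, -0.2, -1.6]
finger_gap: 0.343
finger_force: 59.2
```

>>> move_arm(
  increments=[
    [[0, 0, 0, 0, 0.98, 0, 0], [0, 0, 0, 0, 0.98, 0, 0], [0, 0, 0, 0, 0.98, 0, 0], [0, 0, 0, 0, 0.98, 0, 0], [0, 0, 0, 0, 0.98, 0, 0], [0, 0, 0, 0, 0, 0, 0]],
  ],
)

```text
clock: 23.12
position: [0.6105, 0.0313, 0.1802]
orientation: [-0.172, 0.708, 0.659, 0.186]
force: [0.4, -0.6, -2.2]
finger_gap: 0.342
finger_force: 59.3
```

Run:
```python
from h import *
th=np.radians(29.4);A=slope_axes(th)
go(on_table(.068,th,.05-.0128),A)
t=on_table(.068,th,.05-.0128);print(t)
# table centre-line check from free edges (hinge-direction ends), tilted table
for n in('scene','top'):
    c=shot(n);W=cloud(c);D=W-HINGE;x=D@SX;y=D@SY;z=D[...,2];s=np.hypot(x,z);C=c['frame'].astype(int)
    m=(abs(z-x*np.tan(th)+.0025)<.006)&(s>.115)&(s<.16)&(abs(y)<.14)&(C.min(2)>130)
    P=np.c_[y[m],s[m]];print(n,m.sum(),np.percentile(y[m],[.3,99.7]))
    # front edge yaw
    ys=[];f=[]
    for b in np.arange(-.1,.1,.01):
        q=P[(P[:,0]>=b)&(P[:,0]<b+.01)]
        if len(q)>5: ys.append(b+.005);f.append(q[:,1].max())
    if len(ys)>5: print('front edge slope deg',np.degrees(np.polyfit(ys,f,1)[0]),np.median(f),len(ys))
```

```text
pos [0.6105 0.0313 0.1802] shift [ 1.46 -0.09  2.71] turn [0.01 0.01 0.  ] F [ 0.4 -0.6 -2.2] q [-0.33  0.52  0.14  1.34  0.49  1.28]
[0.61318095 0.09649735 0.13902974]
scene 860 [-0.11466434  0.11540381]
front edge slope deg -0.8133697365145508 0.14760602769187822 20
top 531 [-0.11484142  0.11467044]
front edge slope deg -0.1478786230379426 0.14811896072188574 16
```

>>> move_arm(
  increments=[
    [[0.49, -0.03, 0.7, 0, 0, 0, 0], [0.49, -0.03, 0.7, 0, 0, 0, 0], [0.49, -0.03, 0.7, 0, 0, 0, 0], [0, 0, 0.6, 0, 0, 0, 0], [0, 0, 0.6, 0, 0, 0, 0], [0, 0, 0.6, 0, 0, 0, 0], [0, 0, 0, 0, 0, 0, 0], [0, 0, 0, 0, 0, 0, 0]],
  ],
)

```text
clock: 24.22
position: [0.6155, 0.1135, 0.1164]
orientation: [-0.171, 0.707, 0.66, 0.188]
force: [0.3, 0.4, -1.5]
finger_gap: 0.345
finger_force: 59.3
```

Run:
```python
from h import *
th=np.radians(29.4);A=slope_axes(th)
go(on_table(.068,th,-.0128),A)
c=shot('scene');W=cloud(c);cv2.imwrite('pics/p.png',cv2.resize(c['frame'][190:350,360:520,::-1],(600,600),interpolation=3))
```

```text
pos [0.6155 0.1135 0.1164] shift [-0.15 -0.05  0.88] turn [0.04 0.01 0.05] F [ 0.3  0.4 -1.5] q [-0.2   0.51 -0.03  1.09  0.51  1.42]
```

View pics/p.png

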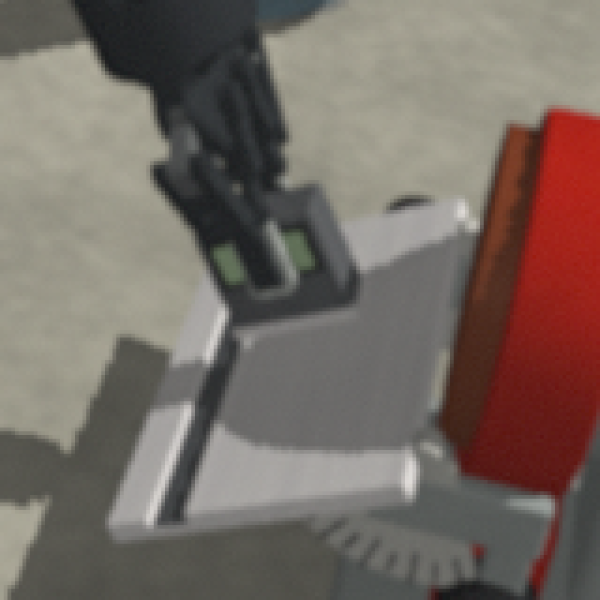

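The gauge hangs square above the plate. Its base edge runs from (235,330) to (355,300) in the crop, clear of the slot. Lowering gently.

>>> move_arm(
  increments=[
    [[-0.15, -0.05, 0.25, 0.04, 0.01, 0.05, 0], [0, 0, 0.25, 0, 0, 0, 0], [0, 0, 0.15, 0, 0, 0, 0], [0, 0, 0.1, 0, 0, 0, 0], [0, 0, 0.04, 0, 0, 0, 0], [0, 0, 0, 0, 0, 0, 0], [0, 0, 0, 0, 0, 0, 0]],
  ],
)

```text
clock: 25.15
position: [0.6146, 0.1194, 0.0966]
orientation: [-0.173, 0.709, 0.658, 0.186]
force: [-0.5, 0.7, -0.9]
finger_gap: 0.342
finger_force: 59.3
```

>>> move_arm(
  increments=[
    [[0, 0, 0.04, 0, 0, 0, 0], [0, 0, 0.04, 0, 0, 0, 0], [0, 0, 0, 0, 0, 0, 0], [0, 0, 0, 0, 0, 0, 0]],
  ],
)

```text
clock: 25.65
position: [0.6145, 0.1204, 0.0946]
orientation: [-0.174, 0.709, 0.658, 0.186]
force: [-0.9, -0.4, -1.3]
finger_gap: 0.343
finger_force: 59.5
```

>>> move_arm(
  increments=[
    [[0, 0, 0.04, 0, 0, 0, 0], [0, 0, 0, 0, 0, 0, 0], [0, 0, 0, 0, 0, 0, 0]],
  ],
)

```text
clock: 26.02
position: [0.6146, 0.1205, 0.0945]
orientation: [-0.173, 0.709, 0.658, 0.186]
force: [-3.4, -4.6, 5.9]
finger_gap: 0.345
finger_force: 60.1
```

>>> move_arm(
  increments=[
    [[0, 0, 0.04, 0, 0, 0, 0], [0, 0, 0, 0, 0, 0, 0], [0, 0, 0, 0, 0, 0, 0]],
  ],
)

```text
clock: 26.4
position: [0.6146, 0.1206, 0.0945]
orientation: [-0.173, 0.709, 0.658, 0.186]
force: [-6.3, -7.4, 10.2]
finger_gap: 0.344
finger_force: 61.2
```

Run:
```python
from h import *
th=np.radians(29.4);A=slope_axes(th)
go(on_table(.068,th,-.0128),A)
s=manip.state();print('normal F',-FR(s)[:,2]@s['force'],s['ft_torque'])
```

```text
pos [0.6146 0.1206 0.0945] shift [ 0.04  0.01 -0.03] turn [ 0.01 -0.   -0.02] F [-6.3 -7.4 10.2] q [-0.19  0.53 -0.07  1.04  0.51  1.44]
normal F 12.711208346804828 [-0.55030615  1.04123197  0.63491215]
```

>>> move_arm(
  increments=[
    [[0, 0, -0.06, 0, 0, 0, 0], [0, 0, 0, 0, 0, 0, 0], [0, 0, 0, 0, 0, 0, 0], [0, 0, 0, 0, 0, 0, 0]],
  ],
)

```text
clock: 26.9
position: [0.6148, 0.1205, 0.0945]
orientation: [-0.173, 0.709, 0.658, 0.186]
force: [-2.6, -3.7, 5.1]
finger_gap: 0.348
finger_force: 60.3
```

Run:
```python
from h import *
for i in range(3):
    c,W=tilt(); s=manip.state();T=FR(s);print('tool-frame F',-T.T@s['force'],'M',T.T@s['ft_torque'],np.degrees(np.arcsin(T[2,0])),np.degrees(np.arcsin(T[2,1])))
tilt('top')
```

```text
scene 1217 tilt deg 29.522329029222206 roll -0.61927531905875 z at hinge -0.003120446127980663 front 0.1456692965310791
tool-frame F [0.06830957 3.27963787 6.06488635] M [ 0.33573468 -0.59874041  0.02472004] 29.456301802143553 -0.037874720668261155
scene 1221 tilt deg 29.555120106891877 roll -0.636279196621557 z at hinge -0.003072409874756663 front 0.14561114570813163
tool-frame F [0.50064971 1.92798606 6.30991438] M [ 0.3931916  -0.59005376  0.00354621] 29.454683728347398 -0.03377081934032431
scene 1209 tilt deg 29.52696053215172 roll -0.6755886595118875 z at hinge -0.003149268633631854 front 0.1459614226095246
tool-frame F [0.23195617 2.17966401 6.5301716 ] M [ 0.41115789 -0.60435615  0.05447672] 29.453747527435187 -0.03559513846176284
top 474 tilt deg 29.593565246302795 roll -0.21776565252577804 z at hinge -0.0010197277790932081 front 0.08866015737183826
```

>>> move_arm(
  increments=[
    [[0, -0.02, -0.02, 0, 0, 0, 0], [0, 0, 0, 0, 0, 0, 0], [0, 0, 0, 0, 0, 0, 0], [0, 0, 0, 0, 0, 0, 0], [0, 0, 0, 0, 0, 0, 0], [0, 0, 0, 0, 0, 0, 0]],
  ],
)

```text
clock: 27.85
position: [0.6139, 0.1206, 0.0945]
orientation: [-0.174, 0.709, 0.658, 0.186]
force: [1.5, -0.6, 0.1]
finger_gap: 0.342
finger_force: 59.8
```

Run:
```python
from h import *
c,W=tilt(); s=manip.state();T=FR(s);print('tool-frame F',-T.T@s['force'],'M',T.T@s['ft_torque'])
go(on_table(.068,np.radians(29.5),-.0128),slope_axes(np.radians(29.5)))
cv2.imwrite('pics/f.png',cv2.resize(c['frame'][190:350,360:520,::-1],(600,600),interpolation=3))
```

```text
scene 1214 tilt deg 29.51636113813362 roll -0.6216837903517745 z at hinge -0.0031223293299559446 front 0.14563315980917776
tool-frame F [-0.20941908 -0.47036503  0.52511372] M [-0.25169918 -0.55689919  0.0374705 ]
pos [0.6139 0.1206 0.0945] shift [ 0.04  0.04 -0.02] turn [-0.01  0.01 -0.01] F [ 0.5 -0.1  0.6] q [-0.19  0.53 -0.07  1.04  0.51  1.44]
```

View pics/f.png

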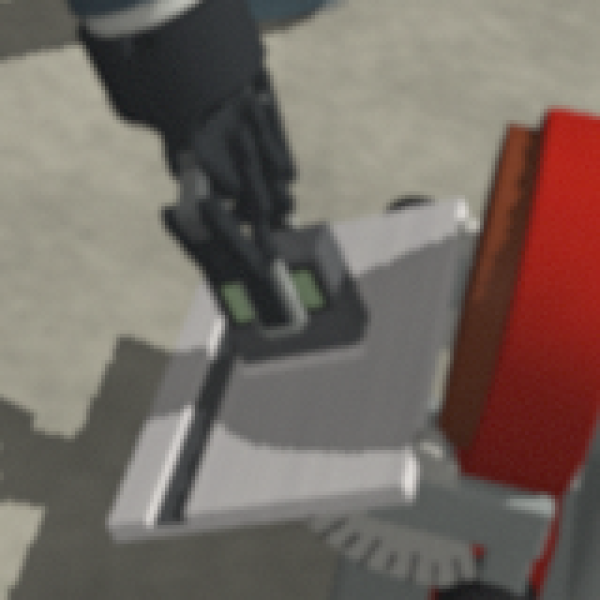

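The gauge sits flush, with its base edge from (240,362) to (365,340), clear of the slot and of the plate's edges. The push is now slightly too light, so I'll add a little.

>>> move_arm(
  increments=[
    [[0, 0, 0.02, 0, 0, 0, 0], [0, 0, 0, 0, 0, 0, 0], [0, 0, 0, 0, 0, 0, 0], [0, 0, 0, 0, 0, 0, 0], [0, 0, 0, 0, 0, 0, 0], [0, 0, 0, 0, 0, 0, 0]],
  ],
)

```text
clock: 28.65
position: [0.6139, 0.1206, 0.0945]
orientation: [-0.173, 0.709, 0.658, 0.186]
force: [-2.3, -3.7, 5.1]
finger_gap: 0.344
finger_force: 60.1
```

Run:
```python
from h import *
for i in range(5):
    manip.camera('top'); s=manip.state();T=FR(s);print('tool-frame F',-T.T@s['force'],s['finger_force'])
```

```text
tool-frame F [-0.34762013  2.31504707  5.86010416] 60.12133061885834
tool-frame F [1.18895699 1.41018516 6.55444943] 60.12249290943146
tool-frame F [0.76487427 1.05941045 6.66353263] 60.121740102767944
tool-frame F [0.83705003 2.35788238 6.69849023] 60.12255370616913
tool-frame F [0.9984237  2.24885437 5.74054191] 60.123066902160645
```

>>> move_arm(
  increments=[
    [[0, 0, -0.008, 0, 0, 0, 0], [0, 0, 0, 0, 0, 0, 0], [0, 0, 0, 0, 0, 0, 0], [0, 0, 0, 0, 0, 0, 0], [0, 0, 0, 0, 0, 0, 0], [0, 0, 0, 0, 0, 0, 0]],
  ],
)

```text
clock: 29.65
position: [0.6139, 0.1206, 0.0945]
orientation: [-0.174, 0.709, 0.658, 0.186]
force: [-2.4, -3.7, 5.9]
finger_gap: 0.345
finger_force: 60.1
```

Run:
```python
from h import *
for i in range(6):
    manip.camera('top'); s=manip.state();T=FR(s);print('tool-frame F',-T.T@s['force'],s['clock'])
```

```text
tool-frame F [0.78649602 2.02398996 6.25424129] 29.7
tool-frame F [0.79918813 2.37309499 7.55059323] 29.75
tool-frame F [1.11456536 2.17696775 5.18799326] 29.8
tool-frame F [1.05721232 2.09387358 6.5267855 ] 29.85
tool-frame F [0.96279329 1.79901623 6.59298713] 29.9
tool-frame F [0.29390098 1.83810255 6.47106718] 29.95
```

>>> move_arm(
  increments=[
    [[0, 0, -0.01, 0, 0, 0, 0], [0, 0, 0, 0, 0, 0, 0], [0, 0, 0, 0, 0, 0, 0], [0, 0, 0, 0, 0, 0, 0], [0, 0, 0, 0, 0, 0, 0], [0, 0, 0, 0, 0, 0, 0]],
  ],
)

```text
clock: 30.7
position: [0.6139, 0.1206, 0.0945]
orientation: [-0.174, 0.709, 0.658, 0.186]
force: [-1.4, -1.8, 3.9]
finger_gap: 0.343
finger_force: 60.1
```

Run:
```python
from h import *
for i in range(6):
    manip.camera('top'); s=manip.state();T=FR(s);print('tool-frame F',-T.T@s['force'],s['clock'])
```

```text
tool-frame F [0.68840135 2.18398677 4.1658248 ] 30.75
tool-frame F [-0.37490511  2.02400207  4.3405495 ] 30.8
tool-frame F [0.1236158  2.60448093 3.6112933 ] 30.85
tool-frame F [1.37473092 2.24907826 4.64047476] 30.9
tool-frame F [-0.07986036  2.73720794  3.51604323] 30.95
tool-frame F [0.91075479 2.21860979 3.77189672] 31.0
```

The normal push now holds steady at about 4 N beyond the gauge's weight, and the table measures 29.5°. Handing in.

```bash
python3 -c "
from rig import manip
print(manip.close_job())"
```

```text
the job is handed in; nothing more can be done
None
```

I handed the job in at about 31 s: the table measures about 29.5°, and the gripped gauge is flush and square on the plate, pressed on at about 4 N beyond its own weight. The hand-in gave no verdict back.

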